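Release the brass lot: turn its flag to green and call for pick-up

TASK

The brass discs are finished. With your fingertips, push the flag on the brass lot's tray right over its pivot until it lies flat with its green side up, then press the yellow call button fully down and let go. Push and press only: do not pinch, pick up or carry anything, do not shove the trays, and leave the steel lot's flag and everything else on the bench as they are.

Things in the scene. Friction and masses are not known exactly. Their poses are not given: they have to be found in the camera images.
- brass_lot: The lot tray that holds two brass (yellow metal) discs; origin: centre of its underside on the bench; z up, x away from the robot and y to the left at yaw 0. A 200 x 170 x 8 mm steel plate carrying an open grey tray on its +x half (rim 30 mm high) and the flag's fork on its -x half. About 1.2 kg, standing loose: it slides if pushed with some 5 N or more.
- steel_lot: The same kind of lot tray with two steel (grey) discs; left or right of the brass one is drawn anew; origin: centre of its underside on the bench; z up, x away from the robot and y to the left at yaw 0. A 200 x 170 x 8 mm steel plate carrying an open grey tray on its +x half (rim 30 mm high) and the flag's fork on its -x half. About 1.2 kg, standing loose: it slides if pushed with some 5 N or more.
- brass_flag (a joint): Flag of the brass lot. Two-sided paddle. Value in rad: 0 = blade level on the tray's +y side, red face up, white tail on the -y side; grows as the blade rises; 1.57 = blade straight up; pi = blade level on the -y side, green face up. Hard stops at 0 and pi. The pivot is stiff: the paddle stays at any angle, 1 to 2 N on blade or tail turns it. Pressing the tail down raises the blade.
- steel_flag (a joint): Flag of the steel lot, built the same, starting red side up.
- brass_pivot (a point): Centre of the brass flag's pivot, 55 mm to -x of its lot's origin, 100 mm above the bench; the pivot runs along the lot's x axis, with the lot's orientation. An aluminium fork post stands at each end of it (8 mm thick, 24 mm wide, top 108 mm above the bench, 66 mm clear between them).
- brass_edge (a point): Middle of the outer end of the brass flag's blade, 85 mm from the pivot (blade 56 mm wide, 6 mm thick, from 6 to 85 mm); moves with the paddle; its y axis points out along the blade, z out of the red face.
- brass_tail (a point): Middle of the outer end of the brass flag's white thumb tail, 55 mm from the pivot, opposite the blade and in its plane (26 mm wide, 6 mm thick); moves with the paddle.
- steel_edge (a point): Middle of the outer end of the steel flag's blade.
- brass_face_red: The red-sided half (3 mm thick) of the brass flag's paddle, with a white bar; origin at the pivot.
- brass_face_green: The green-sided half (3 mm thick) of the brass flag's paddle, with a white disc; origin at the pivot.
- call (a joint): Yellow round push button, 38 mm across, in a black housing fixed to the bench between the lots. Value in m: 0 = up, 0.006 = fully down, which takes 4 N; springs back. Counts as pressed beyond 0.0045.
- call_top (a point): Centre of the top of the yellow button.
- driver: Bystander: screwdriver lying on the bench
- hammer: Bystander: hammer lying at the right side of the bench
- oil: Bystander: white plastic oil bottle, 48 mm across, 120 mm tall
- tin: Bystander: open aluminium tin, 72 mm across, 55 mm tall
- punch: Bystander: upright steel punch, 75 mm tall, 16 mm thick with a wider head
- weight: Bystander: dark steel weight, 60 mm across, 50 mm tall
- brass_disc0: Brass loose disc, 46 mm across, 10 mm thick, lying in its lot's tray; origin: underside centre
- brass_disc1: Brass loose disc, 46 mm across, 10 mm thick, lying in its lot's tray; origin: underside centre
- steel_disc0: Steel loose disc, 46 mm across, 10 mm thick, lying in its lot's tray; origin: underside centre
- steel_disc1: Steel loose disc, 46 mm across, 10 mm thick, lying in its lot's tray; origin: underside centre
Not all that is in view belongs to the job. Of the things that look like the part that bears call, take the one that is farthest to the robot's right at the start.

How it is judged:
On the way, in this order (a step that is already met when the one before it is completed fails the run):
1. the brass lot's flag lies over on its other side, green face up (value of joint brass_flag above 2.99 rad and distance of steel_edge from where it was at the start of the episode below 0.04 m), for 0.2 s.
2. the yellow button is pressed down (value of joint call above 0.0045 m and value of joint brass_flag above 2.99 rad), for 0.05 s.
At the end, for the whole second after the job is handed in: The brass flag lies green side up within about 0.15 rad (9 degrees) of its far stop and at rest, the button is up again, the steel flag's edge is within 40 mm and both lot trays within 40 mm of where they started (all of step 1 and velocity of joint brass_flag below 0.1 rad/s and value of joint call below 0.0015 m and distance of each of brass_lot, steel_lot from where it was at the start of the episode below 0.04 m); the robot touches nothing.
It fails at once if the yellow button is pressed before the brass flag has been turned over (value of joint call above 0.0045 m and value of joint brass_flag below 2.8 rad).
It fails at once if the brass flag's paddle is pinched (both faces squeezed at once) (contact force between the fingers and brass_face_red above 2.5 N and contact force between the fingers and brass_face_green above 2.5 N).
It fails at once if a lot tray is shoved more than 40 mm, tipped or lifted (distance of any of brass_lot, steel_lot from where it was at the start of the episode above 0.04 m or height (world z) of any of brass_lot, steel_lot above 0.02 m or angle between any of brass_lot, steel_lot's own z axis and vertical above 0.2 rad).
It fails at once if the steel lot's flag is moved (its edge shifts more than 40 mm) (distance of steel_edge from where it was at the start of the episode above 0.04 m).
It fails at once if a disc is lifted or carried out of its place, or another thing on the bench is moved more than 40 mm (height (world z) of any of brass_disc0, brass_disc1, steel_disc0, steel_disc1 above 0.04 m or distance of any of brass_disc0, brass_disc1, steel_disc0, steel_disc1 from where it was at the start of the episode above 0.06 m or distance of any of driver, hammer, oil, tin, punch, weight from where it was at the start of the episode above 0.04 m).
It also fails if it takes over 58 s, if anything falls off the work surface, if the arm or the gripper's body presses on something with over 40 N, if the wrist force passes 120 N, or if a joint passes its speed limit or range.

ROBOT

A 6-joint arm with a two-finger parallel gripper is mounted at the origin on the work surface. World frame = base frame: x ahead of the robot, y to its left, z up, the work surface at z = 0. Lengths are in m, angles in rad, forces in N, time in s.
With the tool pointing down it reaches from about 0.35 to 0.85 m from the base axis. Payload 8.1 kg.
Tool frame: the origin (TCP) lies midway between the tips of the shut fingers; the grasp point (between the pads) lies 19 mm behind it; x points along the fingers, z is the direction in which the jaws open and shut, and the axes are right-handed (so a half turn about x gives the same grasp; the last joint's range is limited). The gripper opens to 85 mm and grips with 20 to 120 N. Pads are 22 mm wide; open, the fingers measure 114 mm over their backs; the gripper's body (76 mm by 85 mm) begins 54 mm behind the grasp point. The pads swing forward as they close: fully open they stand 13 mm farther back than shut.
Start: joints at [-1.271, 0.13, 1.488, -0, 1.523, -0.085], TCP at [0.225, -0.556, 0.231] pointing down, gripper open.
Joint ranges: [-2.96, 2.96], [-0.89, 2.26], [0.02, 2.5], [-1.34, 4.48], [0, 2.73], [-2.66, 2.66]. Speed limits (rad/s): [2.39, 2.39, 2.79, 3.14, 3.14, 3.14].

INTERFACE

Orientations are given as a rotation vector (axis times angle).
In Python, from bench import r gives the robot as it stands.
- The arm moves only by the tool jog_arm, never from a script. Its argument "series" is a list of rows, each an object with "xyz": the shift along the world's x, y, z in m, a list of three; "yaw": the turn about the world's z in degrees. In form: [{"xyz": [x, y, z], "yaw": yaw}, ...]. A call has 1 to 8 rows; each row is the pose to reach, as a shift and turn from the pose commanded when the call began; what a row does not reach only later rows make up. A row lasts 1/10 s, in which the tool goes at most 50 mm and 8.59 degrees, less where a joint would pass 70% of its speed; a pose out of reach is approached as far as the arm can. A call with a gripper value outside its range is refused whole. "fingers" is the opening in per cent of the stroke, from 0 (shut) to 100 (fully open), set as the call begins (left out, the last holds). The fingers move at their own pace and stop on an object; "grip_force" is the grip in N (left out, the last holds). Time passes only in rows, so rows that repeat a pose let the fingers close. It gives the time, the measured TCP pose, the force and the opening at its end, in the units of the state.
- r.read_state(): the state, without advancing time (a new reading comes with each control period).
- r.grab_frame(name): name is "scene" or "top"; returns a dict with "color" (400x640x3 uint8, red, green, blue), "depth" (400x640 float32, m along the optical axis (not along the pixel's ray), 0 where there is no reading), "fx", "fy", "cx", "cy" (pixels), "k1" (the pictures are not rectified: a ray, as slopes to the right and down, at radius r is drawn at 1 + k1 r^2 times it, then the intrinsics apply), "world_to_cam" (4x4, takes a point from world to camera coordinates). Camera axes: x right, y down, z forward; pixel columns grow to the right and rows downward; lengths in m; the calibration is good to about 2 mm. A picture is of the moment at which its call begins.
- r.close_job(): hands the job in, once; it reports no verdict.
The state is a dict: "clock": time; "q": joint angles; "dq": joint speeds; "joint_torque": joint torques, N m; "ee_pos": TCP position; "eef_rot": TCP orientation; "force": force on the tool from outside, world axes, zero at the start; "moment": the same for the moment, N m; "finger_gap": opening from 0.0 (shut) to 1.0 (fully open).
Only numpy, scipy, OpenCV 4.12 (cv2) and the standard library are available. Lean on these libraries where they do the work, as an engineer would, in place of code of your own. Each camera call takes 0.05 s, during which the arm holds its last target. There are 200 camera calls.

## Working session

There is one attempt and no reset: what is moved stays moved. The work goes in short steps, Python scripts to look and compute and a tool call to move; the robot and the scene stay as the last step left them, time stands still between calls to the robot, and variables do not carry over. Pictures are saved under pics/ and viewed, about 8 in all and at most 12, crops included, and the job is handed in when it is done.

Besides the shell and the picture viewer there is one more tool, called after "Request:" in YAML: its name, and indented under it one key for each argument. jog_arm: Moves the arm, as the interface text tells. Its arguments: {"type":"object","properties":{"series":{"type":"array","items":{"type":"object","properties":{"xyz":{"type":"array","items":{"type":"number"}},"yaw":{"type":"number"}}}},"fingers":{"type":"number"},"grip_force":{"type":"number"}},"required":["series"]}

```bash
mkdir -p pics; cat > h.py <<'E'
import numpy as np, cv2
from bench import r
def grab(n):
    f=r.grab_frame(n); 
    np.savez(f'{n}.npz',**f); return f
def load(n): return dict(np.load(f'{n}.npz'))
def cloud(f):
    h,w=f['depth'].shape
    K=np.array([[f['fx'],0,f['cx']],[0,f['fy'],f['cy']],[0,0,1.]],float)
    u,v=np.meshgrid(np.arange(w),np.arange(h))
    p=np.stack([u,v],-1).reshape(-1,1,2).astype(np.float64)
    n=cv2.undistortPoints(p,K,np.array([float(f['k1']),0,0,0,0])).reshape(h,w,2)
    d=f['depth'].astype(float)
    c=np.stack([n[...,0]*d,n[...,1]*d,d],-1)
    T=np.linalg.inv(f['world_to_cam'])
    P=c@T[:3,:3].T+T[:3,3]; P[d==0]=np.nan
    return P
E
python3 - <<'E'
from h import *
for n in ('scene','top'):
    f=grab(n); cv2.imwrite(f'pics/{n}0.png',f['color'][...,::-1])
    print(n,np.linalg.inv(f['world_to_cam'])[:3].round(3).tolist(),f['fx'],f['k1'])
s=r.read_state(); print({k:np.round(v,3).tolist() for k,v in s.items()})
E
```

```text
scene [[-0.891, 0.317, -0.326, 0.996], [0.455, 0.614, -0.646, 0.874], [-0.004, -0.723, -0.691, 1.042]] 459.34136841104686 -0.0952355377453892
top [[0.025, -0.994, 0.11, 0.392], [-1.0, -0.025, 0.002, 0.001], [0.001, -0.11, -0.994, 1.367]] 489.11519107061923 -0.09322272578607507
{'clock': 0.1, 'q': [-1.271, 0.131, 1.489, 0.0, 1.523, -0.085], 'dq': [-0.001, -0.001, -0.002, -0.0, -0.0, -0.001], 'joint_torque': [0.001, -57.095, -50.194, -0.0, 0.008, -0.0], 'ee_pos': [0.225, -0.556, 0.23], 'eef_rot': [0.922, 1.368, -0.921], 'force': [-0.179, -0.347, -0.2], 'moment': [-0.017, -0.055, 0.011], 'finger_gap': 1.001}
```

View pics/scene0.png

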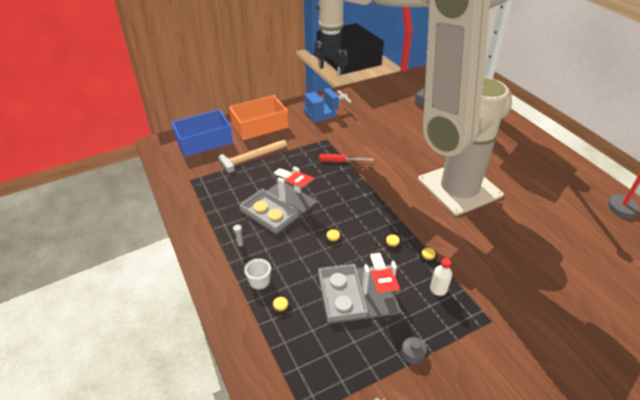

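View pics/top0.png

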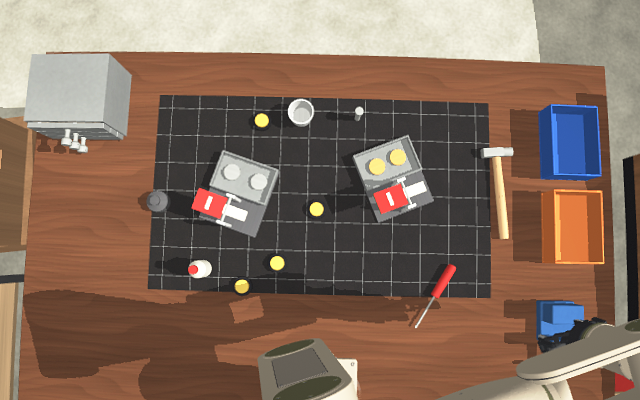

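Top view: brass lot on the right, with discs at (377,166) and (397,157), red blade at (390,198) and white tail at (414,188). The steel lot is on the left at (240,190). Button candidates are (317,209), (262,120), (277,263) and (242,286). The robot's right is image right, so I choose (317,209), which also lies between the lots. I'll measure it and check it in a crop.

```bash
python3 - <<'E'
from h import *
f=load('top'); P=cloud(f); c=f['color'].astype(int); R,G,B=c[...,0],c[...,1],c[...,2]
def box(u0,u1,v0,v1):
    m=np.zeros(R.shape,bool); m[v0:v1,u0:u1]=1; return m
ok=np.isfinite(P[...,2])
for (u,v) in [(317,209),(262,120),(277,263),(242,286)]:
    m=box(u-11,u+11,v-11,v+11)&(R>180)&(G>150)&(B<120)&ok; print('btn',(u,v),m.sum(),np.median(P[m],0).round(4), 'top',np.percentile(P[m][:,2],90).round(4))
red=box(365,412,175,220)&(R>150)&(G<70)&ok
q=P[red]; q=q[q[:,2]>.08]; print('red',len(q),q.mean(0).round(4))
rc=cv2.minAreaRect(q[:,:2].astype(np.float32)); print(rc, cv2.boxPoints(rc).round(3).tolist())
tail=box(396,432,174,203)&(R>200)&(G>200)&(B>200)&ok&(P[...,2]>.08); t=P[tail]; print('tail',len(t),t.mean(0).round(4)); rt=cv2.minAreaRect(t[:,:2].astype(np.float32)); print(rt, cv2.boxPoints(rt).round(3).tolist())
d=(box(360,415,145,180)&(R>170)&(B<130)&ok)
n,l,s,cc=cv2.connectedComponentsWithStats(d.astype(np.uint8))
for i in range(1,n):
    if s[i,4]>60: print('disc',s[i,4],P[l==i].mean(0).round(4))
# plate+tray outline
m=box(340,450,125,230)&ok&(P[...,2]>.006)&(P[...,2]<.045); q=P[m]; rl=cv2.minAreaRect(q[:,:2].astype(np.float32)); print('lot',rl)
cr=lambda u0,u1,v0,v1:cv2.resize(f['color'][v0:v1,u0:u1,::-1],None,fx=5,fy=5,interpolation=cv2.INTER_CUBIC)
cv2.imwrite('pics/crop.png',cr(300,450,130,230))
E
```

```text
btn (317, 209) 36 [0.5161 0.013  0.0188] top 0.0242
btn (262, 120) 40 [0.7619 0.1771 0.0191] top 0.0252
btn (277, 263) 39 [0.364  0.1153 0.0204] top 0.0248
btn (242, 286) 110 [0.294  0.2091 0.0223] top 0.0262
red 5 [ 0.5474 -0.1769  0.1119]
((0.5577346682548523, -0.1815665364265442), (0.017743246629834175, 0.054530661553144455), 55.748409271240234) [[0.5299999713897705, -0.17399999499320984], [0.574999988079071, -0.20399999618530273], [0.5849999785423279, -0.1899999976158142], [0.5400000214576721, -0.1589999943971634]]
tail 273 [ 0.5669 -0.2379  0.0998]
((0.5724478960037231, -0.23955008387565613), (0.06984967738389969, 0.06186695024371147), 28.878662109375) [[0.5270000100135803, -0.2290000021457672], [0.5569999814033508, -0.2840000092983246], [0.6179999709129333, -0.25], [0.5879999995231628, -0.19599999487400055]]
lot ((0.6124005317687988, -0.20724566280841827), (0.29887068271636963, 0.30644726753234863), 0.02210133895277977)
```

View pics/crop.png

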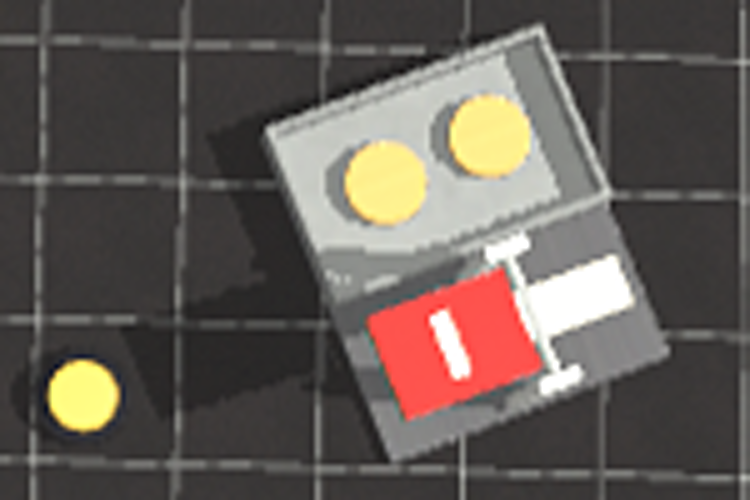

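The crop shows the brass lot with its red blade up on the left (+y) side and the tail on the right, between posts at crop (507,248) and (560,380). The chosen button, in a black housing, is at crop (83,396). I'll turn these pixels into positions using ray-plane intersection.

```bash
cat >> h.py <<'E'
def ray(f,u,v,z):
    K=np.array([[f['fx'],0,f['cx']],[0,f['fy'],f['cy']],[0,0,1.]],float)
    n=cv2.undistortPoints(np.array([[[u,v]]],float),K,np.array([float(f['k1']),0,0,0,0])).ravel()
    T=np.linalg.inv(f['world_to_cam']); d=T[:3,:3]@np.array([*n,1]); o=T[:3,3]
    return o+d*(z-o[2])/d[2]
E
python3 - <<'E'
from h import *
f=load('top'); P=cloud(f)
g=lambda x,y,z: ray(f,300+x/5-.4,130+y/5-.4,z)
A=[g(*p,.103) for p in [(368,320),(505,267),(543,370),(407,420)]]
po=[g(507,248,.108),g(560,380,.108)]
t=[g(618,255,.103),g(635,302,.103)]
print('blade',np.round(A,4).tolist()); print('posts',np.round(po,4).tolist(),'tail',np.round(t,4).tolist())
piv=(po[0]+po[1])/2; e=(A[0]+A[3])/2; te=(t[0]+t[1])/2
ax=po[0]-po[1]
print('piv',piv.round(4),'edge',e.round(4),np.linalg.norm((e-piv)[:2]),'tail',te.round(4),np.linalg.norm((te-piv)[:2]))
print('yaw posts',np.degrees(np.arctan2(ax[1],ax[0])),'yaw edge-tail',np.degrees(np.arctan2(*(e-te)[1::-1]))-90)
b=g(83,396,.025); print('button',b.round(4))
for n,(u,v) in dict(blade=(388,205),tail=(420,187),plate=(423,205),btn=(317,209)).items(): print(n,np.nanmedian(P[v-2:v+3,u-2:u+3].reshape(-1,3),0).round(4))
E
```

```text
blade [[0.5495, -0.1358, 0.103], [0.5793, -0.2073, 0.103], [0.5256, -0.2276, 0.103], [0.4977, -0.1568, 0.103]]
posts [[0.5886, -0.2074, 0.108], [0.5201, -0.2356, 0.108]] tail [[0.5872, -0.2668, 0.103], [0.5626, -0.2758, 0.103]]
piv [ 0.5543 -0.2215  0.108 ] edge [ 0.5236 -0.1463  0.103 ] 0.08127619163805813 tail [ 0.5749 -0.2713  0.103 ] 0.05393392846113992
yaw posts 22.3122759178542 yaw edge-tail 22.308697953926227
button [0.513  0.0124 0.025 ]
blade [ 0.5196 -0.1733  0.1115]
tail [ 0.5712 -0.2603  0.0957]
plate [ 0.5332 -0.2881  0.0017]
btn [0.5127 0.0102 0.0222]
```

```bash
python3 - <<'E'
from h import *
from scipy.spatial.transform import Rotation as Ro
s=r.read_state(); M=Ro.from_rotvec(s['eef_rot']).as_matrix(); print(M.round(3)); print('jaw yaw',np.degrees(np.arctan2(M[1,2],M[0,2])), 'q6',np.degrees(s['q'][5]),'q1',np.degrees(s['q'][0]))
p=np.array([.5543,-.2215]); yl=np.array([-np.sin(np.radians(22.3)),np.cos(np.radians(22.3))])
for d in (-70,-60,-50,-40,-20,0,40,80,100): print(d,(p+d/1000*yl).round(4))
E
```

```text
[[-0.     0.927  0.375]
 [ 0.002  0.375 -0.927]
 [-1.     0.    -0.002]]
jaw yaw -67.95395694207713 q6 -4.892758710357138 q1 -72.84669630961966
-70 [ 0.5809 -0.2863]
-60 [ 0.5771 -0.277 ]
-50 [ 0.5733 -0.2678]
-40 [ 0.5695 -0.2585]
-20 [ 0.5619 -0.24  ]
0 [ 0.5543 -0.2215]
40 [ 0.5391 -0.1845]
80 [ 0.5239 -0.1475]
100 [ 0.5164 -0.129 ]
```

Request:
jog_arm:
  series:
    - {"xyz":[0.04,0.03,0],"yaw":0}
    - {"xyz":[0.08,0.065,0],"yaw":0}
    - {"xyz":[0.12,0.1,0],"yaw":0}
    - {"xyz":[0.155,0.13,0],"yaw":0}
    - {"xyz":[0.19,0.16,0],"yaw":0}
    - {"xyz":[0.225,0.19,0],"yaw":0}
    - {"xyz":[0.26,0.22,0],"yaw":0}
    - {"xyz":[0.29,0.25,0],"yaw":0}
  fingers: 0

```text
clock: 0.9
ee_pos: [0.5165, -0.3043, 0.2308]
eef_rot: [0.921, 1.368, -0.921]
force: [0.4, -0.6, -0.1]
finger_gap: -0.0
```

Request:
jog_arm:
  series:
    - {"xyz":[0.03,0.025,0],"yaw":0}
    - {"xyz":[0.056,0.045,0],"yaw":0}
    - {"xyz":[0.056,0.045,-0.04],"yaw":0}
    - {"xyz":[0.056,0.045,-0.08],"yaw":0}
    - {"xyz":[0.056,0.045,-0.1],"yaw":0}
    - {"xyz":[0.056,0.045,-0.1],"yaw":0}
    - {"xyz":[0.056,0.045,-0.1],"yaw":0}

```text
clock: 1.6
ee_pos: [0.571, -0.2611, 0.1313]
eef_rot: [0.921, 1.368, -0.921]
force: [0.7, 0.4, 0.8]
finger_gap: -0.001
```

```bash
cat >> h.py <<'E'
def snap(name,sc,tp):
    ims=[]
    for n,(u0,u1,v0,v1) in (('scene',sc),('top',tp)):
        c=grab(n)['color'][v0:v1,u0:u1,::-1]; ims.append(cv2.resize(c,(400,400*(v1-v0)//(u1-u0)),interpolation=cv2.INTER_CUBIC))
    h=max(i.shape[0] for i in ims)
    cv2.imwrite(f'pics/{name}.png',np.hstack([cv2.copyMakeBorder(i,0,h-i.shape[0],0,0,cv2.BORDER_CONSTANT) for i in ims]))
E
python3 -c "
from h import *
snap('s1',(225,345,120,240),(340,460,125,245))"
```

```text
(no output)
```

View pics/s1.png

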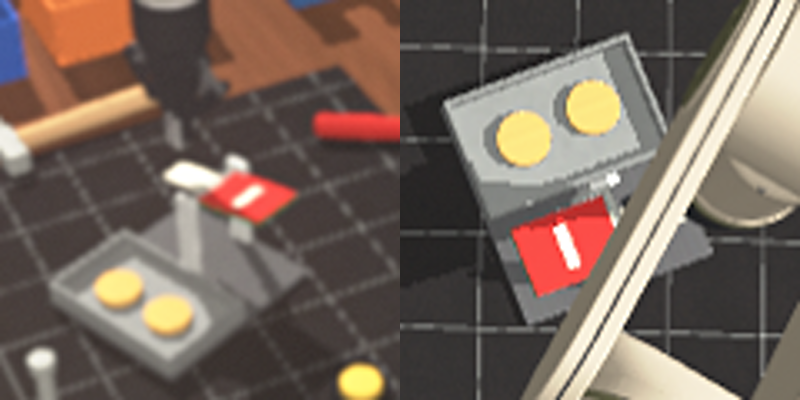

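In the left half of the crop the shut fingertips (178,145) hang just over the white tail (185,178). The top view is blocked by the arm. Next I press the tail down.

Request:
jog_arm:
  series:
    - {"xyz":[0,0,-0.015],"yaw":0}
    - {"xyz":[0,0,-0.03],"yaw":0}
    - {"xyz":[0,0,-0.04],"yaw":0}
    - {"xyz":[0,0,-0.05],"yaw":0}
    - {"xyz":[0,0,-0.06],"yaw":0}
    - {"xyz":[0,0,-0.068],"yaw":0}
    - {"xyz":[0,0,-0.068],"yaw":0}

```text
clock: 2.4
ee_pos: [0.5703, -0.2606, 0.0614]
eef_rot: [0.921, 1.37, -0.922]
force: [-0.4, -0.3, -0.4]
finger_gap: 0.002
```

```bash
python3 -c "
from h import *
snap('s2',(225,345,120,240),(340,460,125,245))"
```

```text
(no output)
```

View pics/s2.png

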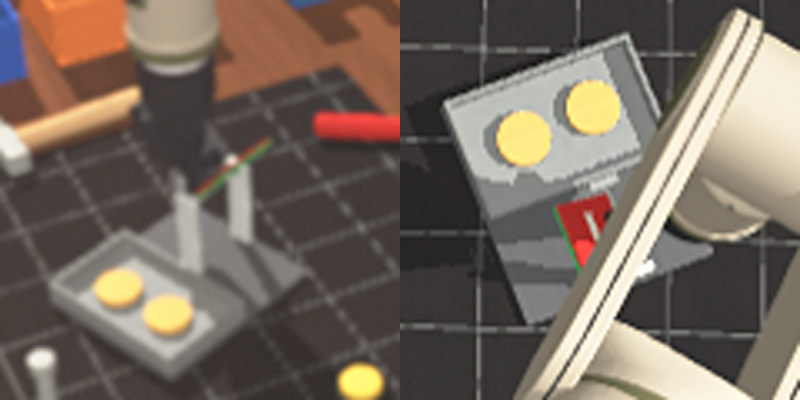

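The blade now stands at about 50–55°, and the tray has not moved. I'll lift, cross over the blade to its +y side and come down there.

Request:
jog_arm:
  series:
    - {"xyz":[0,0,0.045],"yaw":0}
    - {"xyz":[0,0,0.09],"yaw":0}
    - {"xyz":[0,0,0.135],"yaw":0}
    - {"xyz":[0,0,0.15],"yaw":0}
    - {"xyz":[-0.017,0.04,0.15],"yaw":0}
    - {"xyz":[-0.034,0.08,0.15],"yaw":0}
    - {"xyz":[-0.049,0.118,0.15],"yaw":0}
    - {"xyz":[-0.049,0.118,0.15],"yaw":0}

```text
clock: 3.3
ee_pos: [0.5207, -0.1391, 0.213]
eef_rot: [0.92, 1.37, -0.918]
force: [0.1, -0.4, -0.7]
finger_gap: 0.002
```

Request:
jog_arm:
  series:
    - {"xyz":[0,0,-0.03],"yaw":0}
    - {"xyz":[0,0,-0.06],"yaw":0}
    - {"xyz":[0,0,-0.073],"yaw":0}
    - {"xyz":[0,0,-0.073],"yaw":0}

```text
clock: 3.7
ee_pos: [0.5207, -0.1428, 0.1379]
eef_rot: [0.921, 1.371, -0.923]
force: [0.2, -0.1, 0.5]
finger_gap: -0.001
```

Request:
jog_arm:
  series:
    - {"xyz":[0.006,-0.014,0],"yaw":0}
    - {"xyz":[0.0105,-0.026,0],"yaw":0}
    - {"xyz":[0.015,-0.037,0],"yaw":0}
    - {"xyz":[0.0195,-0.048,0],"yaw":0}
    - {"xyz":[0.024,-0.059,0],"yaw":0}
    - {"xyz":[0.0285,-0.07,0],"yaw":0}
    - {"xyz":[0.033,-0.081,0],"yaw":0}
    - {"xyz":[0.036,-0.088,0],"yaw":0}

```text
clock: 4.5
ee_pos: [0.5586, -0.2326, 0.1403]
eef_rot: [0.922, 1.367, -0.922]
force: [-1.3, -0.1, -0.4]
finger_gap: -0.005
```

```bash
python3 -c "
from h import *
snap('s3',(225,345,120,240),(340,460,125,245))"
```

```text
(no output)
```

View pics/s3.png

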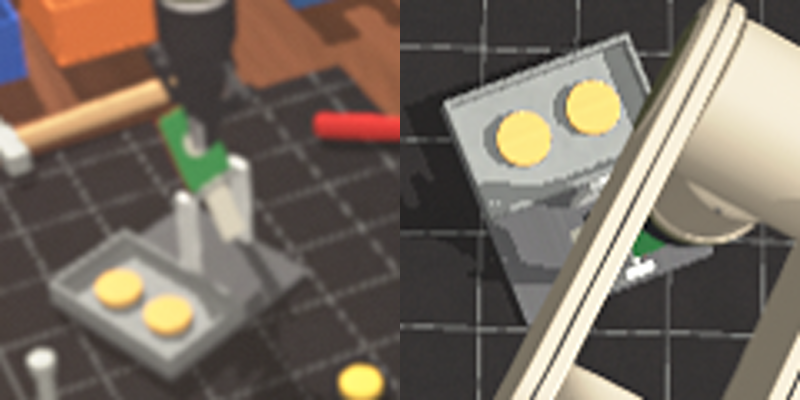

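The paddle is about 30° past vertical with its green face showing. Next I'll follow it over and press it down.

Request:
jog_arm:
  series:
    - {"xyz":[0.006,-0.014,-0.008],"yaw":0}
    - {"xyz":[0.0115,-0.028,-0.014],"yaw":0}
    - {"xyz":[0.015,-0.037,-0.02],"yaw":0}
    - {"xyz":[0.015,-0.037,-0.026],"yaw":0}
    - {"xyz":[0.015,-0.037,-0.031],"yaw":0}
    - {"xyz":[0.015,-0.037,-0.034],"yaw":0}
    - {"xyz":[0.015,-0.037,-0.034],"yaw":0}

```text
clock: 5.3
ee_pos: [0.5728, -0.2674, 0.1056]
eef_rot: [0.921, 1.368, -0.921]
force: [-1.4, 0.2, 0.7]
finger_gap: -0.001
```

Request:
jog_arm:
  series:
    - {"xyz":[0,0,-0.0015],"yaw":0}
    - {"xyz":[0,0,-0.003],"yaw":0}
    - {"xyz":[0,0,-0.003],"yaw":0}

```text
clock: 5.6
ee_pos: [0.5733, -0.268, 0.1033]
eef_rot: [0.921, 1.367, -0.921]
force: [0.7, -0.4, -0.2]
finger_gap: 0.001
```

Request:
jog_arm:
  series:
    - {"xyz":[0,0,-0.001],"yaw":0}
    - {"xyz":[0,0,-0.002],"yaw":0}
    - {"xyz":[0,0,-0.002],"yaw":0}

```text
clock: 5.9
ee_pos: [0.5735, -0.2681, 0.1029]
eef_rot: [0.921, 1.366, -0.921]
force: [-4.5, 2.8, 9.9]
finger_gap: 0.001
```

There is 10 N at the stop, so the flag is down. I'll lift and move to above the button.

Request:
jog_arm:
  series:
    - {"xyz":[0,0,0.04],"yaw":0}
    - {"xyz":[0,0,0.08],"yaw":0}
    - {"xyz":[0,0,0.1],"yaw":0}
    - {"xyz":[-0.01,0.045,0.1],"yaw":0}
    - {"xyz":[-0.02,0.09,0.1],"yaw":0}
    - {"xyz":[-0.03,0.135,0.1],"yaw":0}
    - {"xyz":[-0.04,0.18,0.1],"yaw":0}
    - {"xyz":[-0.05,0.225,0.1],"yaw":0}

```text
clock: 6.7
ee_pos: [0.5226, -0.0416, 0.2015]
eef_rot: [0.922, 1.366, -0.921]
force: [0.3, 0.4, -0.2]
finger_gap: -0.001
```

Request:
jog_arm:
  series:
    - {"xyz":[-0.01,0.045,0],"yaw":0}
    - {"xyz":[-0.01,0.055,0],"yaw":0}
    - {"xyz":[-0.01,0.055,-0.04],"yaw":0}
    - {"xyz":[-0.01,0.055,-0.08],"yaw":0}
    - {"xyz":[-0.01,0.055,-0.12],"yaw":0}
    - {"xyz":[-0.01,0.055,-0.14],"yaw":0}
    - {"xyz":[-0.01,0.055,-0.14],"yaw":0}

```text
clock: 7.4
ee_pos: [0.5103, 0.0116, 0.0575]
eef_rot: [0.919, 1.373, -0.925]
force: [-0.9, 0.5, 0.2]
finger_gap: 0.003
```

```bash
python3 -c "
from h import *
snap('s4',(240,400,120,280),(290,450,110,270))
f=load('top');P=cloud(f)
for n,(u,v) in dict(blade=(425,185)).items(): print(n,np.nanmedian(P[v-2:v+3,u-2:u+3].reshape(-1,3),0).round(4))
"
```

```text
blade [ 0.5758 -0.2717  0.1028]
```

View pics/s4.png

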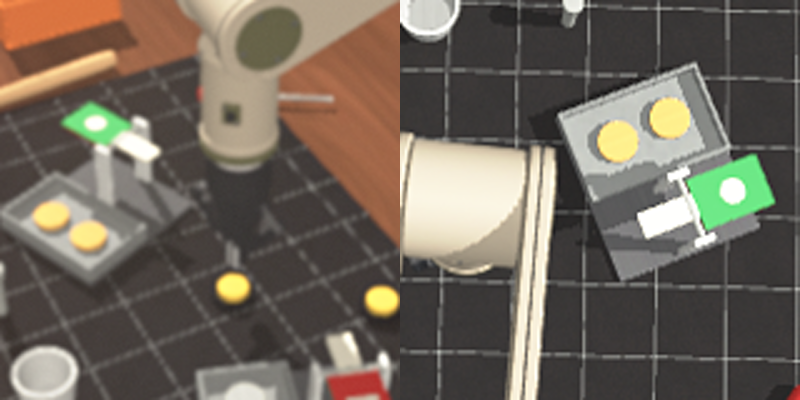

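The flag is flat with its green side up (blade top z = 0.103), and the tray sits as before. The fingertips at (235,262) in the left crop are right over the yellow button (233,288). Now I press in small steps.

Request:
jog_arm:
  series:
    - {"xyz":[0,0,-0.015],"yaw":0}
    - {"xyz":[0,0,-0.03],"yaw":0}
    - {"xyz":[0,0,-0.034],"yaw":0}
    - {"xyz":[0,0,-0.037],"yaw":0}
    - {"xyz":[0,0,-0.037],"yaw":0}

```text
clock: 8.0
ee_pos: [0.5129, 0.0119, 0.0239]
eef_rot: [0.921, 1.368, -0.922]
force: [-0.8, -0.3, 0.3]
finger_gap: -0.001
```

Request:
jog_arm:
  series:
    - {"xyz":[0,0,-0.0015],"yaw":0}
    - {"xyz":[0,0,-0.003],"yaw":0}
    - {"xyz":[0,0,-0.003],"yaw":0}

```text
clock: 8.3
ee_pos: [0.5137, 0.0119, 0.0216]
eef_rot: [0.922, 1.366, -0.921]
force: [0.7, 0.5, 1.9]
finger_gap: 0.002
```

Request:
jog_arm:
  series:
    - {"xyz":[0,0,-0.001],"yaw":0}
    - {"xyz":[0,0,-0.002],"yaw":0}
    - {"xyz":[0,0,-0.002],"yaw":0}

```text
clock: 8.6
ee_pos: [0.5137, 0.0119, 0.0195]
eef_rot: [0.921, 1.366, -0.921]
force: [1.1, 0.9, 2.5]
finger_gap: -0.002
```

Contact has started and the spring force is growing. I'll continue to the bottom stop.

Request:
jog_arm:
  series:
    - {"xyz":[0,0,-0.001],"yaw":0}
    - {"xyz":[0,0,-0.002],"yaw":0}
    - {"xyz":[0,0,-0.002],"yaw":0}

```text
clock: 8.9
ee_pos: [0.5136, 0.0118, 0.0174]
eef_rot: [0.922, 1.366, -0.921]
force: [1.6, 0.5, 3.7]
finger_gap: 0.003
```

Request:
jog_arm:
  series:
    - {"xyz":[0,0,-0.001],"yaw":0}
    - {"xyz":[0,0,-0.002],"yaw":0}
    - {"xyz":[0,0,-0.002],"yaw":0}

```text
clock: 9.2
ee_pos: [0.5137, 0.0119, 0.016]
eef_rot: [0.921, 1.367, -0.921]
force: [-0.6, 0.2, 9.2]
finger_gap: 0.001
```

It has bottomed: about 6 mm of travel, with the spring rising to 4 N and then the hard stop at 9 N. Now I let go.

Request:
jog_arm:
  series:
    - {"xyz":[0,0,0.02],"yaw":0}
    - {"xyz":[0,0,0.06],"yaw":0}
    - {"xyz":[0,0,0.1],"yaw":0}
    - {"xyz":[0,0,0.15],"yaw":0}
    - {"xyz":[-0.04,0,0.2],"yaw":0}
    - {"xyz":[-0.08,0,0.22],"yaw":0}
    - {"xyz":[-0.08,0,0.22],"yaw":0}
    - {"xyz":[-0.08,0,0.22],"yaw":0}

```text
clock: 10.0
ee_pos: [0.433, 0.0119, 0.2361]
eef_rot: [0.922, 1.365, -0.92]
force: [-0.2, -0.1, -0.7]
finger_gap: 0.0
```

```bash
python3 -c "
from h import *
snap('s5',(180,500,120,400),(140,500,80,320))
f=load('top');P=cloud(f)
for n,(u,v) in dict(blade=(425,185),btn=(317,209)).items(): print(n,np.nanmedian(P[v-2:v+3,u-2:u+3].reshape(-1,3),0).round(4))
"
```

```text
blade [ 0.5755 -0.2717  0.1034]
btn [0.4573 0.0058 0.6374]
```

View pics/s5.png

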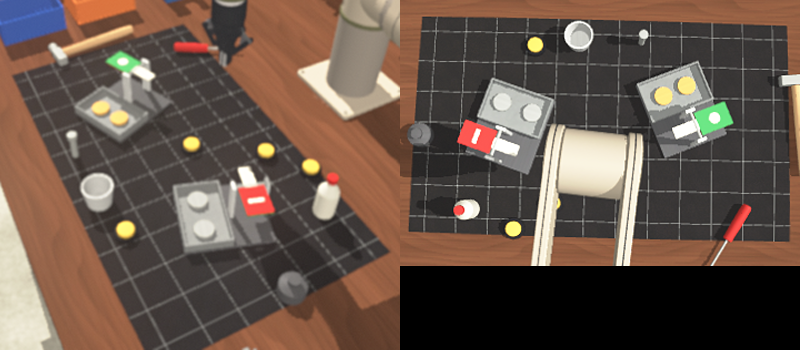

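The brass flag is green side up, the steel flag is still red side up, nothing else has moved and the arm is clear. I'm handing the job in.

```bash
python3 -c "
from bench import r
print(r.close_job())"
```

```text
the job is handed in; nothing more can be done
None
```

The brass flag now lies flat with its green side up, the yellow button has been pressed and let go, and I handed the job in at about 10 s on the robot's clock.

- **Flag:** I pressed the tail down with shut fingertips, which raised the blade to about 50°. I then pushed the blade over from its other side and pressed it onto its stop, reading about 10 N there. Afterwards the camera put the blade top level at z ≈ 0.103 m.
- **Button:** I took the rightmost of the four yellow buttons, the one between the lots. It went down about 6 mm, with the force rising to about 4 N and then 9 N at the bottom stop.
- **Last checks:** In the final picture both trays, the steel flag (still red side up) and everything else on the bench look where they were, and the arm is clear.
- **Not confirmed:** My final depth reading for the button's height hit the arm, which was blocking the top camera. That the button is up again rests on the scene picture and the fingers being well above it.

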